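# Feed a walnut and hold the sprung gate open at its mark

### The arm

A 7-joint arm with a two-finger parallel gripper is mounted at the origin on a cart in front of the work surface, level with it; the furniture and walls round the work are solid. World frame = base frame: x ahead of the robot, y to its left, z up, the work surface at z = 0. Lengths are in m, angles in degrees, forces in N, time in s.
With the tool pointing down it reaches from about 0.425 to 0.875 m from the base axis. Payload 4.7 kg.
Tool frame: the origin (TCP) lies on the centre line of the jaws, within the pads' length; the fingertips stand 14 mm ahead of it and the grasp point (between the pads) lies 5 mm behind it; z points along the fingers, y is the line along which they close (so a half turn about z gives the same grasp; the last joint's range is limited). The gripper opens to 87 mm and grips with 3 to 60 N. Pads are 19 mm wide; open, the fingers measure 117 mm over their backs; the gripper's body (75 mm by 190 mm) begins 51 mm behind the grasp point.
Start: joints at [-75.51, 18.392, -4.016, 83.108, 1.295, 78.541, -3.26], TCP at [0.154, 0.632, 0.237] pointing down, gripper open.
Joint ranges: [-163.93, 163.93], [-17.29, 119.83], [-79.2, 71.16], [3.27, 140.29], [-89.18, 269.18], [5.43, 117.66], [-154.24, 154.24]. Speed limits (degrees/s): [147.25, 147.25, 180, 180, 180, 180, 180].

### API

Orientations are given as [roll, pitch, yaw] about the fixed x, y, z axes, in that order (R = Rz(yaw) Ry(pitch) Rx(roll)).
In Python, from cell import env gives the robot as it stands.
- The arm moves only by the tool jog_arm, never from a script. Its argument "motion" is a list that holds one entry, the list of rows, each a list of 7 numbers: the shift along the tool's x, y, z in units of 0.1 m (1.0 is 0.1 m), then the turn, a rotation vector about the tool's x, y, z in units of 180 degrees (1.0 is 180 degrees), then the closure, from 0 (fully open) to 1 (shut). A call has 1 to 5 rows; each row is the pose to reach, as a shift and turn from the pose commanded when the call began, along the tool's axes at that moment, turning the shorter way round; what a row does not reach only later rows make up. A row lasts 1/10 s, in which the tool goes at most 50 mm and 8.59 degrees, less where a joint would pass 70% of its speed; a pose out of reach is approached as far as the arm can. A call with a number of a shift or a turn outside -1 to 1 is refused whole. A call with a gripper value outside its range is refused whole. The fingers move at their own pace and stop on an object; "grip_force" is the grip in N (left out, the last holds). Time passes only in rows, so rows that repeat a pose let the fingers close. It gives the time, the measured TCP pose, the force, the opening and the grip force at its end, in the units of the state.
- env.get_obs(): the state, without advancing time (a new reading comes with each control period).
- env.read_camera(name): name is "scene" or "top"; returns (picture, depth): 480x640x3 uint8, red, green, blue; 480x640 float32, m along the optical axis (not along the pixel's ray), 0 where there is no reading.
- env.camera_info(name): a dict with "camera_matrix" (3x3 intrinsics, pixels), "origin" and "orientation" of the camera in the world. Camera axes: x right, y down, z forward; pixel columns grow to the right and rows downward; lengths in m; the calibration is good to about 2 mm. A picture is of the moment at which its call begins. camera_info takes no time and is no camera call.
- env.sign_off(): hands the job in; it is judged then, once.
The state is a dict: "time_s": time; "qpos": joint angles; "joint_velocities": joint speeds; "effort": joint torques, N m; "tool_pos": TCP position; "tool_rot": TCP orientation; "force": force on the tool from outside, world axes, zero at the start; "wrist_torque": the same for the moment, N m; "grip_width": finger opening in m; "grasp_force": force on a finger pad.
Only numpy, scipy, OpenCV 4.12 (cv2) and the standard library are available. Lean on these libraries where they do the work, as an engineer would, in place of code of your own. Each camera call takes 0.05 s, during which the arm holds its last target. There are 200 camera calls.

### The job

Portion one walnut into the wooden bowl with the dispenser: pull the red sprung lever on the deck towards you through its full stroke so that the walnut drops down the feed hole, then ease the lever slowly all the way back to its rest; do not let it snap back. After that, pull the white sprung gate out by its red tab until the red line on it comes level with the front lip, so that this walnut falls into the bowl while the spare walnut stays in the front chute. Finish while still holding the gate at the line by its tab (do not let go), and leave the bowl, tin, timer and round cutter where they are.

Things in the scene. Friction and masses are not known exactly. Their poses are not given: they have to be found in the camera images.
- dispenser: Fixed walnut dispenser: wooden deck 141 x 210 mm, top 140 mm up, on four legs; two clear chutes (46 mm square) under it. Origin on the worktop; own -x = front, +y left; own x from -59 to 85 mm. Feed hole, 46 mm square, at own (30, 0) mm leads to the rear chute; the deck covers the front chute (own x -22). A 24 mm high fence on the deck guides the walnut to the hole
- lever_pivot (a point): vertical axis of the lever, at deck height: own (30, 55, 140) mm of the dispenser
- lever_grip (a point): on the axis of the lever's handle, an upright red post 18 mm in diameter, free from 170 to 228 mm above the worktop; this point is 205 mm above the worktop, 90 mm from the lever's axis. The dark steel paddle on the lever's other arm sweeps the walnut along the fence into the hole
- lever (a joint): sprung lever's angle (rad): 0 at rest, handle arm pointing to the dispenser's left (80 deg from own +x); grows counter-clockwise from above, handle coming forward; stop at 1.26, full stroke means 1.18 or more. Spring back to 0: 2 N at the handle at rest, 6 N at full stroke, damping about 1 N at 0.1 m/s; let go from beyond half stroke it snaps
- gate_grip (a point): grip point on the gate's red upright tab, 24 mm (own x) by 14 mm thick (own y), top 119 mm, strip below it 81 mm above the worktop; this point is 105 mm up, at own (-115, 0) mm of the dispenser when shut, 59 mm in front of the lip. Pinch across the 14 mm from above
- gate (a joint): gate travel (m): 0 shut, grows as it is pulled out along the dispenser's own -x; 0.050 = red line level with the front lip; stop at 0.100. The spring shuts it: 4 N at 0, 8 N at 0.050. Rear chute wholly open at 0.049; front chute begins to open at 0.055 and drops the spare walnut at about 0.08
- gate_mark (a point): middle of the 5 mm wide red line across the top of the white gate; hidden under the deck when shut, at the front lip when the gate is out by 50 mm
- front_lip (a point): front face of the aluminium lip, 81 mm above the worktop, under which the gate comes out; small red pointers on the rails flank it
- walnut_1: loose walnut to be portioned, 38 x 33 x 28 mm, lying on the deck in front of the lever's paddle; origin at its underside
- walnut_2: spare walnut, 38 x 34 x 29 mm, in the front chute on the gate; origin at its underside; must stay there
- turned_bowl: dark turned wooden bowl, 181 mm across, 52 mm high, standing loose under the chutes; origin at its underside
- spice_tin: round tin 46 mm across, 48 mm high, bystander; origin at its underside
- timer: round kitchen timer 66 mm across, 50 mm high, bystander; origin at its underside
- cutter_round: round metal cookie cutter 56 mm across, 26 mm high, bystander; origin at its underside
Mind the look-alikes: they are no part of the job. Several things have the shape of the turned_bowl; the one meant has the colours described above.

How it is judged:
By the outcome, as a careful person would: the job done as asked, in the order asked, and still so for the second after the job is handed in, while the arm keeps its last pose, push and grip.
It also fails if it takes over 54 s, if anything falls off the work surface, if the arm or the gripper's body presses on something with over 40 N, if the wrist force passes 120 N, or if a joint passes its speed limit or range.

## Working session

There is one attempt and no reset: what is moved stays moved. The work goes in short steps, Python scripts to look and compute and a tool call to move; the robot and the scene stay as the last step left them, time stands still between calls to the robot, and variables do not carry over. Pictures are saved under pics/ and viewed, at most 10 in all, crops included, and the job is handed in when it is done.

Besides the shell and the picture viewer there is one more tool, called after "Emit:" as a command line: name --argument value ..., lists and objects as JSON in quotes. jog_arm: Moves the arm, as the interface text tells. Shifts and turns lie within -1 to 1; 1 stands for 0.1 m of shift or 180 degrees of turn. Its arguments: {"type":"object","properties":{"motion":{"type":"array","items":{"type":"array","items":{"type":"array","items":{"type":"number"}}}},"grip_force":{"type":"number"}},"required":["motion"]}

```bash
mkdir -p pics; ls; python3 - <<'E'
from cell import env
import cv2,numpy as np
np.set_printoptions(precision=4,suppress=True)
for n in("scene","top"):
    p,d=env.read_camera(n); cv2.imwrite(f"pics/{n}0.png",p[...,::-1]); np.save(f"pics/{n}0.npy",d)
    print(n,env.camera_info(n))
print(env.get_obs())
E
```

```text
pics
scene {'camera_matrix': array([[515.5114,   0.    , 313.6143],
       [  0.    , 515.5114, 231.7424],
       [  0.    ,   0.    ,   1.    ]]), 'origin': array([-0.1174, -0.6851,  0.6809]), 'orientation': array([-118.6841,   -0.1528,  -49.1068])}
top {'camera_matrix': array([[447.4845,   0.    , 318.3776],
       [  0.    , 447.4845, 235.7107],
       [  0.    ,   0.    ,   1.    ]]), 'origin': array([ 0.4879, -0.057 ,  1.0073]), 'orientation': array([-172.83  ,   -1.6703,  -89.2234])}
{'time_s': 0.1, 'qpos': array([-75.51  ,  18.4357,  -4.0141,  83.1672,   1.2938,  78.5421,
        -3.261 ]), 'joint_velocities': array([-0.008 , -0.1354,  0.0061, -0.1278,  0.0212, -0.0977, -0.085 ]), 'effort': array([ -0.0002, -49.2572,  -0.4059, -31.34  ,  -0.0643,   0.0395,
         0.0001]), 'tool_pos': array([0.1537, 0.6311, 0.2356]), 'tool_rot': array([-179.9002,    0.0047,  166.317 ]), 'force': array([ 0.089 ,  0.1714, -0.0912]), 'wrist_torque': array([ 0.0355, -0.0139, -0.0191]), 'grasp_force': 0.0, 'grip_width': 0.0873257143648905}
```

View pics/scene0.png

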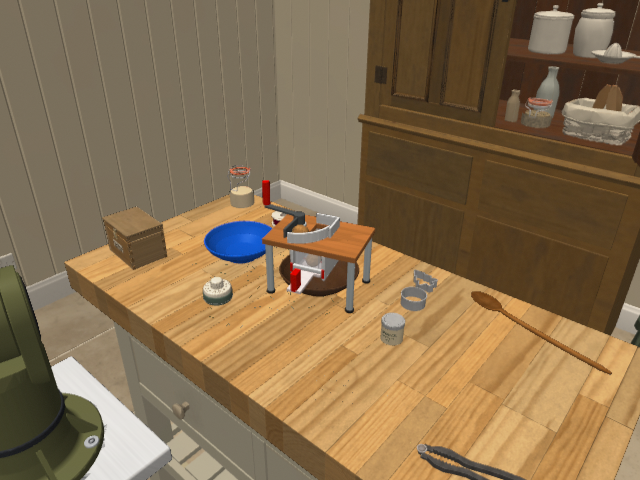

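View pics/top0.png

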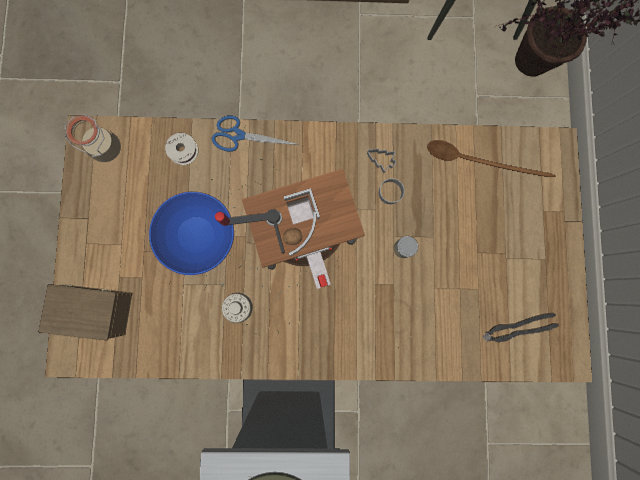

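The scene view shows the post at (267,190), the tab at (295,280) and the dark bowl under the dispenser. In the top view the post is at (220,216), the tab at (322,281), the walnut at (292,236) and the deck is turned about 15°. Next I measure these from both views.

```bash
cat > h.py <<'E'
import cv2,numpy as np
from scipy.spatial.transform import Rotation as R
from cell import env
np.set_printoptions(precision=4,suppress=True)
def cam(n):
    c=env.camera_info(n); return c["camera_matrix"],np.array(c["origin"]),R.from_euler("xyz",c["orientation"],degrees=True).as_matrix()
def cloud(n,d):
    K,o,M=cam(n); v,u=np.mgrid[:480,:640]
    return np.stack([(u-K[0,2])/K[0,0]*d,(v-K[1,2])/K[1,1]*d,d],-1)@M.T+o
def proj(n,P):
    K,o,M=cam(n); q=(np.atleast_2d(P)-o)@M@K.T; return q[:,:2]/q[:,2:]
def red(p):
    p=p.astype(int); return (p[...,0]>110)&(p[...,1]<60)&(p[...,2]<60)
E
python3 - <<'E'
from h import *
for n in("scene","top"):
    p=cv2.imread(f"pics/{n}0.png")[...,::-1]; d=np.load(f"pics/{n}0.npy"); X=cloud(n,d)
    k,l,s,c=cv2.connectedComponentsWithStats(red(p).astype(np.uint8))
    for i in range(1,k):
        if s[i,4]>5:
            q=X[(l==i)&(d>0)]; print(n,c[i],s[i],"med",np.median(q,0),"min",q.min(0),"max",q.max(0))
            zt=np.percentile(q[:,2],95); t=q[q[:,2]>zt-.006]; print("   top",t.mean(0),len(t))
    # deck
    m=(np.abs(X[...,2]-.140)<.006)&(d>0)&(np.abs(X[...,0]-.55)<.3)&(np.abs(X[...,1])<.3)
    q=X[m]; r=cv2.minAreaRect((q[:,:2]*1000).astype(np.float32)); print(n,"deck z",np.median(q[:,2]),r,cv2.boxPoints(r))
E
```

```text
scene [265.5625 191.9943] [262 180   8  25 176] med [0.6144 0.0902 0.2021] min [0.6087 0.0844 0.1709] max [0.6262 0.1022 0.229 ]
   top [0.6166 0.0919 0.2251] 33
scene [293.3815 277.3468] [290 263  10  29 173] med [ 0.5042 -0.0947  0.1036] min [ 0.4995 -0.1031  0.0755] max [ 0.559  -0.0371  0.1206]
   top [ 0.5098 -0.094   0.1176] 56
scene [322.2273 274.4545] [321 270   3   9  22] med [ 0.5782 -0.1087  0.0836] min [ 0.5766 -0.1108  0.0131] max [ 0.6488 -0.0466  0.0959]
   top [ 0.5782 -0.1092  0.0938] 6
scene deck z 0.13984047800938287 ((634.6443481445312, -50.616355895996094), (148.0652313232422, 212.3191375732422), 18.817569732666016) [[ 530.3264   25.9894]
 [ 598.8111 -174.9814]
 [ 738.9623 -127.2221]
 [ 670.4776   73.7487]]
top [220.     213.8824] [216 212   8   5  17] med [0.622  0.0951 0.2266] min [0.6188 0.0894 0.2246] max [0.6258 0.102  0.2285]
   top [0.6222 0.0951 0.2266] 17
top [219.5 219.5] [216 218   8   3   8] med [0.6116 0.0956 0.2263] min [0.6113 0.0895 0.2228] max [0.6149 0.1012 0.229 ]
   top [0.6122 0.0956 0.2264] 8
top [324.875 283.125] [324 281   3   5   8] med [ 0.5052 -0.0958  0.118 ] min [ 0.5022 -0.0978  0.1163] max [ 0.5101 -0.0938  0.1194]
   top [ 0.5059 -0.0956  0.1179] 8
top deck z 0.13886259742046192 ((635.01123046875, -49.705596923828125), (141.89599609375, 210.2588653564453), 18.50194549560547) [[ 534.3689   27.4756]
 [ 601.0918 -171.9156]
 [ 735.6536 -126.8868]
 [ 668.9307   72.5044]]
```

```bash
cat > plan.py <<'E'
import json,os,numpy as np
F="cmd.json"
c0,s0=np.cos(np.radians(18.5)),np.sin(np.radians(18.5))
O=np.array([.635,-.050])-.0145*np.array([c0,s0])
def own(x,y): return O+[c0*x-s0*y,s0*x+c0*y]
PIV=own(.030,.055)
def lev(a,z=.205): # TCP pose [x,y,z,yaw] for lever angle a; grasp point is 5 mm behind TCP
    t=np.radians(98.5)+a; p=PIV+.09*np.array([np.cos(t),np.sin(t)])
    return [*p,z-.005,98.5+np.degrees(a)]
def get(): return json.load(open(F)) if os.path.exists(F) else [.154,.632,.237,166.317]
def call(wps,cl,dec=3):
    """wps: <=5 TCP poses [x,y,z,yaw]; prints rows, stores last commanded"""
    c=get(); y=np.radians(c[3]); tx=np.array([np.cos(y),np.sin(y)]); ty=np.array([np.sin(y),-np.cos(y)])
    rows=[]
    for w in wps:
        d=np.array(w[:2])-c[:2]
        rows.append([round(float(v),dec) for v in (d@tx*10,d@ty*10,(c[2]-w[2])*10)]+[0,0,round(-((w[3]-c[3]+180)%360-180)/180,dec),cl])
    r=rows[-1]; p=np.array(c[:2])+(r[0]*tx+r[1]*ty)/10
    json.dump([*p,c[2]-r[2]/10,c[3]-180*r[5]],open(F,"w"))
    print(json.dumps([rows]))
E
python3 - <<'E'
from plan import *
print(O,PIV,lev(0),lev(1.2),own(-.115,0))
a=np.array(get()); b=np.array(lev(0,.285)); a2=a+[0,0,.06,0]
n=8
for i in range(1,n+1):
    w=a+(b-a)*i/n; w[2]=min(.30,a[2]+.03*i) if i<n else b[2]
    call([list(w)]*2,0,2)
print(get())
E
```

```text
[ 0.62124931 -0.05460092] [0.63224726 0.00707602] [np.float64(0.618944413551751), np.float64(0.09608745091319239), 0.19999999999999998, np.float64(98.5)] [np.float64(0.5444647410692024), np.float64(0.026931230915493192), 0.19999999999999998, np.float64(167.25493541569878)] [ 0.51219209 -0.09109095]
[[[-0.72, -0.51, -0.3, 0, 0, 0.05, 0], [-0.72, -0.51, -0.3, 0, 0, 0.05, 0]]]
[[[-0.8, -0.4, -0.3, 0, 0, 0.04, 0], [-0.8, -0.4, -0.3, 0, 0, 0.04, 0]]]
[[[-0.84, -0.29, -0.03, 0, 0, 0.05, 0], [-0.84, -0.29, -0.03, 0, 0, 0.05, 0]]]
[[[-0.87, -0.16, 0.0, 0, 0, 0.05, 0], [-0.87, -0.16, 0.0, 0, 0, 0.05, 0]]]
[[[-0.88, -0.01, 0.0, 0, 0, 0.05, 0], [-0.88, -0.01, 0.0, 0, 0, 0.05, 0]]]
[[[-0.88, 0.12, 0.0, 0, 0, 0.04, 0], [-0.88, 0.12, 0.0, 0, 0, 0.04, 0]]]
[[[-0.86, 0.23, 0.0, 0, 0, 0.05, 0], [-0.86, 0.23, 0.0, 0, 0, 0.05, 0]]]
[[[-0.81, 0.36, 0.2, 0, 0, 0.05, 0], [-0.81, 0.36, 0.2, 0, 0, 0.05, 0]]]
[0.6190336380588707, 0.09618247046754358, 0.28, 97.91700000000002]
```

Emit:
jog_arm --motion '[[[-0.72,-0.51,-0.3,0,0,0.05,0],[-0.72,-0.51,-0.3,0,0,0.05,0],[-0.72,-0.51,-0.3,0,0,0.05,0]]]'

```text
time_s: 0.4
tool_pos: [0.2186, 0.5615, 0.2689]
tool_rot: [179.8, 0.2, 156.8]
force: [0.9, 0.1, -0.0]
grip_width: 0.0871
grasp_force: 0.0
```

Emit:
jog_arm --motion '[[[-0.8,-0.4,-0.3,0,0,0.04,0],[-0.8,-0.4,-0.3,0,0,0.04,0],[-0.8,-0.4,-0.3,0,0,0.04,0]]]'

```text
time_s: 0.7
tool_pos: [0.2765, 0.4933, 0.299]
tool_rot: [179.8, 0.2, 149.5]
force: [-0.1, 0.2, -0.2]
grip_width: 0.0869
grasp_force: 0.0
```

Emit:
jog_arm --motion '[[[-0.84,-0.29,-0.03,0,0,0.05,0],[-0.84,-0.29,-0.03,0,0,0.05,0],[-0.84,-0.29,-0.03,0,0,0.05,0]]]'

```text
time_s: 1.0
tool_pos: [0.3334, 0.4256, 0.2997]
tool_rot: [180.0, 0.2, 140.6]
force: [-0.5, -0.7, 0.2]
grip_width: 0.0871
grasp_force: 0.0
```

Emit:
jog_arm --motion '[[[-0.87,-0.16,0.0,0,0,0.05,0],[-0.87,-0.16,0.0,0,0,0.05,0],[-0.87,-0.16,0.0,0,0,0.05,0]]]'

```text
time_s: 1.3
tool_pos: [0.3903, 0.3584, 0.2995]
tool_rot: [180.0, 0.2, 131.6]
force: [0.1, 0.3, -0.6]
grip_width: 0.0871
grasp_force: 0.0
```

Emit:
jog_arm --motion '[[[-0.88,-0.01,0.0,0,0,0.05,0],[-0.88,-0.01,0.0,0,0,0.05,0],[-0.88,-0.01,0.0,0,0,0.05,0]]]'

```text
time_s: 1.6
tool_pos: [0.448, 0.2925, 0.2994]
tool_rot: [180.0, 0.2, 122.6]
force: [-0.9, -0.7, -0.8]
grip_width: 0.0869
grasp_force: 0.0
```

Emit:
jog_arm --motion '[[[-0.88,0.12,0.0,0,0,0.04,0],[-0.88,0.12,0.0,0,0,0.04,0],[-0.88,0.12,0.0,0,0,0.04,0]]]'

```text
time_s: 1.9
tool_pos: [0.5055, 0.2254, 0.2993]
tool_rot: [180.0, 0.2, 115.5]
force: [-0.0, -0.4, -0.1]
grip_width: 0.0869
grasp_force: 0.0
```

Emit:
jog_arm --motion '[[[-0.86,0.23,0.0,0,0,0.05,0],[-0.86,0.23,0.0,0,0,0.05,0],[-0.86,0.23,0.0,0,0,0.05,0]]]'

```text
time_s: 2.2
tool_pos: [0.5632, 0.1582, 0.2991]
tool_rot: [180.0, 0.2, 106.5]
force: [0.3, -0.6, 0.3]
grip_width: 0.0871
grasp_force: 0.0
```

Emit:
jog_arm --motion '[[[-0.81,0.36,0.2,0,0,0.05,0],[-0.81,0.36,0.2,0,0,0.05,0],[-0.81,0.36,0.2,0,0,0.05,0],[-0.81,0.36,0.2,0,0,0.05,0],[-0.81,0.36,0.2,0,0,0.05,0]]]'

```text
time_s: 2.7
tool_pos: [0.6181, 0.0989, 0.2793]
tool_rot: [-180.0, -0.1, 98.1]
force: [-0.1, 2.2, 0.6]
grip_width: 0.0869
grasp_force: 0.0
```

```bash
python3 - <<'E'
from h import *
from plan import *
p,d=env.read_camera("scene"); cv2.imwrite("pics/s1.png",cv2.resize(p[120:300,180:420],None,fx=3,fy=3)[...,::-1])
o=env.get_obs(); print(o["tool_pos"],o["tool_rot"],o["qpos"],o["force"])
o=env.get_obs()["tool_pos"]; json.dump([*o[:2],o[2],97.917],open("cmd.json","w"))
w=lev(0); a=get(); m=[(a[0]+w[0])/2,(a[1]+w[1])/2,.24,w[3]]
call([m,m,w,w,w],0)
E
```

```text
[0.6181 0.0988 0.2797] [-179.9939   -0.0961   98.1475] [-35.3424  15.4644  29.6378  84.0966  -7.7402  82.46     2.5663] [0.2722 0.0788 0.0362]
[[[-0.014, 0.002, 0.397, 0, 0, -0.003, 0], [-0.014, 0.002, 0.397, 0, 0, -0.003, 0], [-0.028, 0.005, 0.797, 0, 0, -0.003, 0], [-0.028, 0.005, 0.797, 0, 0, -0.003, 0], [-0.028, 0.005, 0.797, 0, 0, -0.003, 0]]]
```

View pics/s1.png

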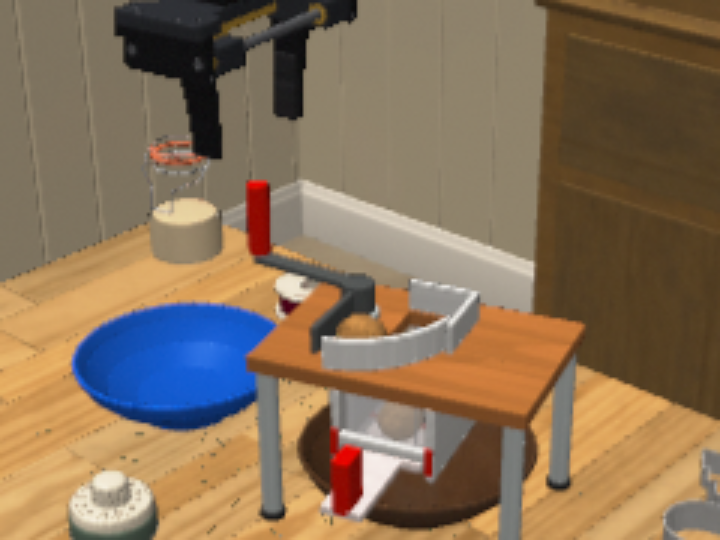

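The open fingers stand above the post at (258,215) in the crop, one on each side of it; walnut and gate are as before. Now I descend and close.

Emit:
jog_arm --motion '[[[-0.014,0.002,0.397,0,0,-0.003,0],[-0.014,0.002,0.397,0,0,-0.003,0],[-0.028,0.005,0.797,0,0,-0.003,0],[-0.028,0.005,0.797,0,0,-0.003,0],[-0.028,0.005,0.797,0,0,-0.003,0]]]' --grip_force 15

```text
time_s: 3.25
tool_pos: [0.6194, 0.0941, 0.2009]
tool_rot: [-180.0, -0.0, 98.5]
force: [-0.4, 0.0, 0.8]
grip_width: 0.0871
grasp_force: 0.0
```

Emit:
jog_arm --motion '[[[0,0,0,0,0,0,0.9],[0,0,0,0,0,0,0.9],[0,0,0,0,0,0,0.9],[0,0,0,0,0,0,0.9],[0,0,0,0,0,0,0.9]]]' --grip_force 15

```text
time_s: 3.75
tool_pos: [0.6198, 0.0931, 0.2002]
tool_rot: [180.0, -0.0, 98.5]
force: [0.1, 0.6, 0.5]
grip_width: 0.0548
grasp_force: 0.0
```

Emit:
jog_arm --motion '[[[0,0,0,0,0,0,0.9],[0,0,0,0,0,0,0.9],[0,0,0,0,0,0,0.9],[0,0,0,0,0,0,0.9],[0,0,0,0,0,0,0.9]]]'

```text
time_s: 4.25
tool_pos: [0.6201, 0.0932, 0.1998]
tool_rot: [179.9, -0.0, 98.5]
force: [2.5, 0.7, -0.9]
grip_width: 0.0175
grasp_force: 15.0
```

```bash
python3 - <<'E'
from plan import *
from cell import env
o=env.get_obs(); print(o["time_s"],o["tool_pos"],o["tool_rot"],o["grip_width"],o["grasp_force"],o["force"])
json.dump([.6194,.0933,.2003,98.46],open("cmd.json","w"))
A=1.23
for i in range(6):
    call([lev(A*(5*i+k)/30) for k in range(1,6)],.9)
E
```

```text
4.25 [0.62008118 0.09321637 0.19981918] [ 1.79943157e+02 -5.26510902e-03  9.84624557e+01] 0.017473136222654107 15.000777442473918 [ 2.45028463  0.74253646 -0.91085411]
[[[0.027, -0.037, 0.003, 0, 0, -0.013, 0.9], [0.025, -0.074, 0.003, 0, 0, -0.026, 0.9], [0.021, -0.111, 0.003, 0, 0, -0.039, 0.9], [0.016, -0.147, 0.003, 0, 0, -0.052, 0.9], [0.009, -0.184, 0.003, 0, 0, -0.065, 0.9]]]
[[[-0.001, -0.036, 0.0, 0, 0, -0.014, 0.9], [-0.003, -0.073, 0.0, 0, 0, -0.027, 0.9], [-0.007, -0.11, 0.0, 0, 0, -0.04, 0.9], [-0.012, -0.146, 0.0, 0, 0, -0.053, 0.9], [-0.019, -0.183, 0.0, 0, 0, -0.066, 0.9]]]
[[[-0.001, -0.037, 0.0, 0, 0, -0.013, 0.9], [-0.003, -0.073, 0.0, 0, 0, -0.026, 0.9], [-0.007, -0.11, 0.0, 0, 0, -0.039, 0.9], [-0.012, -0.147, 0.0, 0, 0, -0.052, 0.9], [-0.019, -0.183, 0.0, 0, 0, -0.065, 0.9]]]
[[[-0.0, -0.037, 0.0, 0, 0, -0.013, 0.9], [-0.003, -0.074, 0.0, 0, 0, -0.026, 0.9], [-0.006, -0.11, 0.0, 0, 0, -0.039, 0.9], [-0.012, -0.147, 0.0, 0, 0, -0.052, 0.9], [-0.019, -0.183, 0.0, 0, 0, -0.065, 0.9]]]
[[[-0.0, -0.037, 0.0, 0, 0, -0.013, 0.9], [-0.003, -0.074, 0.0, 0, 0, -0.026, 0.9], [-0.006, -0.11, 0.0, 0, 0, -0.039, 0.9], [-0.012, -0.147, 0.0, 0, 0, -0.052, 0.9], [-0.019, -0.183, 0.0, 0, 0, -0.065, 0.9]]]
[[[-0.0, -0.037, 0.0, 0, 0, -0.014, 0.9], [-0.003, -0.074, 0.0, 0, 0, -0.027, 0.9], [-0.006, -0.111, 0.0, 0, 0, -0.04, 0.9], [-0.012, -0.147, 0.0, 0, 0, -0.053, 0.9], [-0.019, -0.183, 0.0, 0, 0, -0.066, 0.9]]]
```

Emit:
jog_arm --motion '[[[0,-0.037,0,0,0,-0.013,0.9],[-0.003,-0.074,0,0,0,-0.026,0.9],[-0.006,-0.11,0,0,0,-0.039,0.9],[-0.012,-0.147,0,0,0,-0.052,0.9],[-0.019,-0.183,0,0,0,-0.065,0.9]]]'

```text
time_s: 4.75
tool_pos: [0.6027, 0.0886, 0.1999]
tool_rot: [179.9, 0.0, 110.3]
force: [4.0, 0.7, -2.2]
grip_width: 0.0178
grasp_force: 15.0
```

Emit:
jog_arm --motion '[[[0,-0.037,0,0,0,-0.013,0.9],[-0.003,-0.074,0,0,0,-0.026,0.9],[-0.006,-0.11,0,0,0,-0.039,0.9],[-0.012,-0.147,0,0,0,-0.052,0.9],[-0.019,-0.183,0,0,0,-0.065,0.9]]]'

```text
time_s: 5.25
tool_pos: [0.5872, 0.081, 0.1999]
tool_rot: [179.7, 0.1, 122.0]
force: [8.9, 3.5, -6.3]
grip_width: 0.0176
grasp_force: 15.0
```

Emit:
jog_arm --motion '[[[0,-0.037,0,0,0,-0.013,0.9],[-0.003,-0.074,0,0,0,-0.026,0.9],[-0.006,-0.11,0,0,0,-0.039,0.9],[-0.012,-0.147,0,0,0,-0.052,0.9],[-0.019,-0.183,0,0,0,-0.065,0.9]]]'

```text
time_s: 5.75
tool_pos: [0.5728, 0.0698, 0.2]
tool_rot: [179.8, 0.2, 133.7]
force: [7.3, 1.3, -4.3]
grip_width: 0.0177
grasp_force: 15.0
```

Emit:
jog_arm --motion '[[[0,-0.037,0,0,0,-0.013,0.9],[-0.003,-0.074,0,0,0,-0.026,0.9],[-0.006,-0.11,0,0,0,-0.039,0.9],[-0.012,-0.147,0,0,0,-0.052,0.9],[-0.019,-0.183,0,0,0,-0.065,0.9]]]'

```text
time_s: 6.25
tool_pos: [0.5612, 0.0562, 0.2]
tool_rot: [179.8, 0.2, 145.4]
force: [8.0, 2.1, -4.9]
grip_width: 0.0175
grasp_force: 15.0
```

Emit:
jog_arm --motion '[[[0,-0.037,0,0,0,-0.013,0.9],[-0.003,-0.074,0,0,0,-0.026,0.9],[-0.006,-0.11,0,0,0,-0.039,0.9],[-0.012,-0.147,0,0,0,-0.052,0.9],[-0.019,-0.183,0,0,0,-0.065,0.9]]]'

```text
time_s: 6.75
tool_pos: [0.5527, 0.0405, 0.2]
tool_rot: [179.8, 0.3, 157.1]
force: [9.6, 3.1, -6.5]
grip_width: 0.0175
grasp_force: 15.0
```

```bash
python3 - <<'E'
from plan import *
from h import *
p=env.get_obs(); d=p["tool_pos"][:2]-PIV; a=np.arctan2(d[1],d[0])-np.radians(98.5)
print(a,np.hypot(*d),p["tool_rot"],p["force"],p["qpos"])
for n in("top","scene"):
    q,_=env.read_camera(n); 
    c=q[150:300,220:420] if n=="top" else q[180:330,230:430]
    cv2.imwrite(f"pics/{n}2.png",cv2.resize(c,None,fx=3,fy=3)[...,::-1])
a=cv2.imread("pics/top2.png");b=cv2.imread("pics/scene2.png"); cv2.imwrite("pics/j2.png",cv2.resize(np.hstack([a,b]),(800,300)))
E
```

```text
1.0243268312197418 0.08629923363385349 [179.7557   0.317  157.1308] [ 9.5897  3.1046 -6.4924] [-29.2252   7.7477  24.4287 101.0099  -3.4405  71.5646  63.2046]
```

View pics/j2.png

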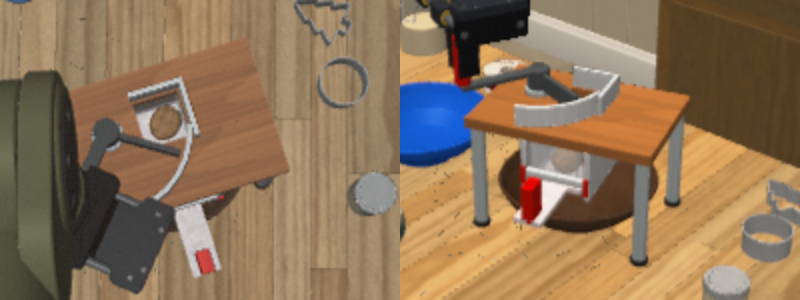

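At angle 1.02 the walnut is at the feed hole, (165,120) in the joined picture. I finish the stroke.

Emit:
jog_arm --motion '[[[0,-0.037,0,0,0,-0.013,0.9],[-0.003,-0.074,0,0,0,-0.026,0.9],[-0.006,-0.11,0,0,0,-0.039,0.9],[-0.012,-0.147,0,0,0,-0.052,0.9],[-0.018,-0.18,0,0,0,-0.065,0.9]]]'

```text
time_s: 7.35
tool_pos: [0.5475, 0.0238, 0.2]
tool_rot: [179.8, 0.4, 168.8]
force: [10.9, 4.8, -7.1]
grip_width: 0.0177
grasp_force: 15.0
```

Emit:
jog_arm --motion '[[[0,-0.01,0,0,0,0,0.9],[0,-0.01,0,0,0,0,0.9],[0,-0.01,0,0,0,0,0.9]]]'

```text
time_s: 7.65
tool_pos: [0.5474, 0.0232, 0.2]
tool_rot: [179.8, 0.4, 168.8]
force: [9.4, 5.6, -5.8]
grip_width: 0.0174
grasp_force: 15.0
```

```bash
python3 - <<'E'
from plan import *
from h import *
q,D=env.read_camera("top"); q2,_=env.read_camera("scene")
p=env.get_obs(); d=p["tool_pos"][:2]-PIV; a=np.arctan2(d[1],d[0])-np.radians(98.5)
print(a,np.hypot(*d),p["tool_rot"],p["force"])
cv2.imwrite("pics/j3.png",cv2.resize(np.hstack([q[150:300,220:420],q2[180:330,230:430]]),(800,300))[...,::-1])
X=cloud("top",D); ij=proj("top",[*own(.03,0),.12])[0].round().astype(int); print(ij,X[ij[1]-3:ij[1]+4:3,ij[0]-3:ij[0]+4:3,2])
E
```

```text
1.2344168827828765 0.08633929417937942 [179.7695   0.3803 168.7646] [ 9.2992  5.3739 -6.6964]
[301 211] [[0.1079 0.1101 0.1096]
 [0.1065 1.0073 0.1068]
 [0.1064 0.1083 0.1065]]
```

View pics/j3.png

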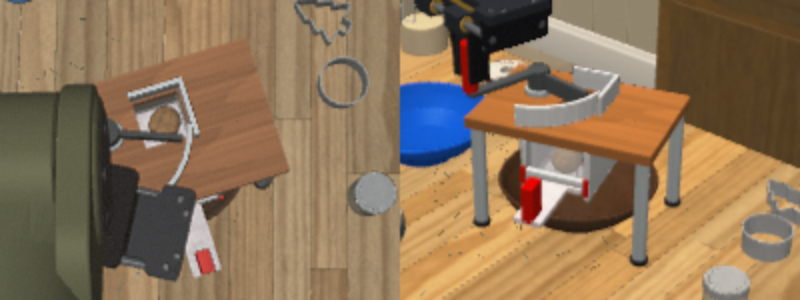

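The walnut is down the feed hole: its top is at 0.108 m, resting on the gate, and the lever is at about 1.23–1.24. Now I ease it back slowly.

Emit:
jog_arm --motion '[[[0,0.027,0,0,0,0.01,0.9],[-0.002,0.054,0,0,0,0.02,0.9],[-0.004,0.081,0,0,0,0.03,0.9],[-0.007,0.108,0,0,0,0.04,0.9],[-0.011,0.135,0,0,0,0.05,0.9]]]'

```text
time_s: 8.25
tool_pos: [0.5509, 0.036, 0.2]
tool_rot: [179.8, 0.3, 159.7]
force: [7.7, 4.3, -6.1]
grip_width: 0.0176
grasp_force: 15.0
```

Emit:
jog_arm --motion '[[[0,0.027,0,0,0,0.01,0.9],[-0.002,0.054,0,0,0,0.02,0.9],[-0.004,0.081,0,0,0,0.03,0.9],[-0.007,0.108,0,0,0,0.04,0.9],[-0.011,0.135,0,0,0,0.05,0.9]]]'

```text
time_s: 8.75
tool_pos: [0.5561, 0.048, 0.2]
tool_rot: [179.8, 0.2, 150.7]
force: [7.2, 3.6, -4.9]
grip_width: 0.017
grasp_force: 15.0
```

Emit:
jog_arm --motion '[[[0,0.027,0,0,0,0.01,0.9],[-0.002,0.054,0,0,0,0.02,0.9],[-0.004,0.081,0,0,0,0.03,0.9],[-0.007,0.108,0,0,0,0.04,0.9],[-0.011,0.135,0,0,0,0.05,0.9]]]'

```text
time_s: 9.25
tool_pos: [0.5633, 0.0593, 0.2]
tool_rot: [179.8, 0.1, 141.7]
force: [5.6, 3.3, -4.3]
grip_width: 0.0172
grasp_force: 15.0
```

Emit:
jog_arm --motion '[[[0,0.027,0,0,0,0.01,0.9],[-0.002,0.054,0,0,0,0.02,0.9],[-0.004,0.081,0,0,0,0.03,0.9],[-0.007,0.108,0,0,0,0.04,0.9],[-0.011,0.135,0,0,0,0.05,0.9]]]'

```text
time_s: 9.75
tool_pos: [0.5721, 0.0694, 0.2]
tool_rot: [179.8, 0.0, 132.7]
force: [4.0, 5.2, -2.1]
grip_width: 0.0177
grasp_force: 15.0
```

Emit:
jog_arm --motion '[[[0,0.027,0,0,0,0.01,0.9],[-0.002,0.054,0,0,0,0.02,0.9],[-0.004,0.081,0,0,0,0.03,0.9],[-0.007,0.108,0,0,0,0.04,0.9],[-0.011,0.135,0,0,0,0.05,0.9]]]'

```text
time_s: 10.25
tool_pos: [0.5825, 0.0781, 0.2]
tool_rot: [179.8, -0.0, 123.7]
force: [3.5, 3.7, -2.1]
grip_width: 0.0176
grasp_force: 15.0
```

Emit:
jog_arm --motion '[[[0,0.027,0,0,0,0.01,0.9],[-0.002,0.054,0,0,0,0.02,0.9],[-0.004,0.081,0,0,0,0.03,0.9],[-0.007,0.108,0,0,0,0.04,0.9],[-0.011,0.135,0,0,0,0.05,0.9]]]'

```text
time_s: 10.75
tool_pos: [0.5942, 0.0852, 0.2]
tool_rot: [179.8, -0.1, 114.8]
force: [2.7, 4.7, -2.2]
grip_width: 0.0173
grasp_force: 15.0
```

Emit:
jog_arm --motion '[[[0,0.027,0,0,0,0.01,0.9],[-0.002,0.054,0,0,0,0.02,0.9],[-0.004,0.081,0,0,0,0.03,0.9],[-0.007,0.108,0,0,0,0.04,0.9],[-0.011,0.135,0,0,0,0.05,0.9]]]'

```text
time_s: 11.25
tool_pos: [0.6068, 0.0903, 0.2]
tool_rot: [179.8, -0.2, 105.8]
force: [3.2, 5.6, -2.0]
grip_width: 0.0172
grasp_force: 15.0
```

Emit:
jog_arm --motion '[[[0,0.027,0,0,0,0.01,0.9],[-0.002,0.054,0,0,0,0.02,0.9],[-0.004,0.081,0,0,0,0.03,0.9],[-0.006,0.105,0,0,0,0.04,0.9],[-0.009,0.125,0,0,0,0.041,0.9]]]'

```text
time_s: 11.75
tool_pos: [0.6188, 0.0932, 0.2]
tool_rot: [179.9, -0.2, 98.4]
force: [0.6, 6.3, 0.1]
grip_width: 0.0177
grasp_force: 15.0
```

Emit:
jog_arm --motion '[[[0,0.01,0,0,0,0,0.9],[0,0.02,0,0,0,0,0.9],[0,0.02,0,0,0,0,0.9]]]'

```text
time_s: 12.05
tool_pos: [0.6202, 0.0934, 0.2]
tool_rot: [179.9, -0.3, 98.4]
force: [0.5, 5.8, 0.3]
grip_width: 0.0177
grasp_force: 15.0
```

Emit:
jog_arm --motion '[[[0,0.01,0,0,0,0,0.9],[0,0.015,0,0,0,0,0.9],[0,0.015,0,0,0,0,0.9]]]'

```text
time_s: 12.35
tool_pos: [0.6208, 0.0935, 0.2]
tool_rot: [-179.9, -0.3, 98.4]
force: [-1.8, 5.6, 1.2]
grip_width: 0.0177
grasp_force: 15.0
```

```bash
python3 -c "
from cell import env
o=env.get_obs();print(o['tool_pos'],o['force'],o['wrist_torque'],o['qpos'])"
```

```text
[0.62083767 0.09346107 0.19996236] [-1.77846776  5.58752276  1.16048747] [ 1.04092832  0.47923646 -0.13654039] [-34.24327525  17.98360907  28.97541253  90.32849908  -9.22543931
  74.07986799   4.51591515]
```

The lever is at its rest stop: the force has reversed sign. I release it, lift, and refine the tab position from the first pictures.

Emit:
jog_arm --motion '[[[0,0,0,0,0,0,0.5],[0,0,0,0,0,0,0],[0,0,0,0,0,0,0],[0,0,0,0,0,0,0],[0,0,0,0,0,0,0]]]'

```text
time_s: 12.85
tool_pos: [0.6217, 0.0894, 0.1998]
tool_rot: [180.0, 0.0, 98.2]
force: [-0.2, 0.2, 0.1]
grip_width: 0.05
grasp_force: 0.0
```

Emit:
jog_arm --motion '[[[0,0,0,0,0,0,0],[0,0,-0.4,0,0,0,0],[0,0,-0.8,0,0,0,0],[0,0,-0.8,0,0,0,0],[0,0,-0.8,0,0,0,0]]]'

```text
time_s: 13.35
tool_pos: [0.6223, 0.0897, 0.2811]
tool_rot: [179.8, -0.0, 98.3]
force: [-0.6, 0.6, -0.7]
grip_width: 0.0846
grasp_force: 0.0
```

```bash
python3 - <<'E'
from h import *
from plan import *
from scipy.spatial import ConvexHull
for n,box in(("scene",(280,255,308,300)),("top",(314,272,332,290))):
    p=cv2.imread(f"pics/{n}0.png")[...,::-1].astype(int); D=np.load(f"pics/{n}0.npy"); X=cloud(n,D)
    m=np.zeros((480,640),bool); m[box[1]:box[3],box[0]:box[2]]=1
    m&=(p[...,0]>p[...,1]+70)&(p[...,0]>p[...,2]+70)
    v,u=np.nonzero(m); print(n,"red bbox",u.min(),u.max(),v.min(),v.max(),"cent",u.mean(),v.mean(),len(u))
    t=X[m&(np.abs(X[...,2]-.119)<.004)][:,:2]-O; print(" top face own mm",(t@np.array([[c0,-s0],[s0,c0]])*1000).mean(0),len(t), (t@np.array([[c0,-s0],[s0,c0]])*1000).min(0),(t@np.array([[c0,-s0],[s0,c0]])*1000).max(0))
    P=np.array([[*own(-.115+a,b),z] for a in(-.012,.012) for b in(-.007,.007) for z in(.081,.119)])
    q=proj(n,P); h=np.zeros((480,640),np.uint8); cv2.fillConvexPoly(h,cv2.convexHull(q.round().astype(np.int32)),1); v,u=np.nonzero(h); print("  pred",u.min(),u.max(),v.min(),v.max(),u.mean(),v.mean(),len(u))
q,D=env.read_camera("top"); cv2.imwrite("pics/top4.png",q[...,::-1]); np.save("pics/top4.npy",D)
o=env.get_obs(); print(o["tool_pos"],o["tool_rot"],o["grip_width"])
E
```

```text
scene red bbox 290 300 262 291 cent 294.6569037656904 277.76987447698747 239
 top face own mm [-116.3096   -1.9659] 54 [-127.0164   -8.897 ] [-100.9571    4.9848]
  pred 289 300 267 290 294.5101214574899 278.45344129554655 247
top red bbox 318 326 274 286 cent 322.1066666666667 280.25333333333333 75
 top face own mm [-115.1263    1.0954] 68 [-126.0683   -5.1362] [-104.1352    7.4681]
  pred 317 328 273 287 322.25 280.19166666666666 120
[0.6216 0.0897 0.2796] [-179.997    -0.01     98.2781] 0.08583853215657053
```

```bash
python3 - <<'E'
from plan import *
json.dump([.6216,.0897,.2796,98.28],open(F,"w"))
a=np.array(get()); b=np.array([*own(-.115,0),.27,18.5])
for i in (1,2,3): call([list(a+(b-a)*i/3)]*5,0,3)
E
```

```text
[[[-0.544, -0.448, 0.032, 0, 0, 0.148, 0], [-0.544, -0.448, 0.032, 0, 0, 0.148, 0], [-0.544, -0.448, 0.032, 0, 0, 0.148, 0], [-0.544, -0.448, 0.032, 0, 0, 0.148, 0], [-0.544, -0.448, 0.032, 0, 0, 0.148, 0]]]
[[[-0.687, -0.156, 0.032, 0, 0, 0.147, 0], [-0.687, -0.156, 0.032, 0, 0, 0.147, 0], [-0.687, -0.156, 0.032, 0, 0, 0.147, 0], [-0.687, -0.156, 0.032, 0, 0, 0.147, 0], [-0.687, -0.156, 0.032, 0, 0, 0.147, 0]]]
[[[-0.684, 0.166, 0.032, 0, 0, 0.148, 0], [-0.684, 0.166, 0.032, 0, 0, 0.148, 0], [-0.684, 0.166, 0.032, 0, 0, 0.148, 0], [-0.684, 0.166, 0.032, 0, 0, 0.148, 0], [-0.684, 0.166, 0.032, 0, 0, 0.148, 0]]]
```

Emit:
jog_arm --motion '[[[-0.544,-0.448,0.032,0,0,0.148,0],[-0.544,-0.448,0.032,0,0,0.148,0],[-0.544,-0.448,0.032,0,0,0.148,0],[-0.544,-0.448,0.032,0,0,0.148,0],[-0.544,-0.448,0.032,0,0,0.148,0]]]'

```text
time_s: 13.9
tool_pos: [0.5847, 0.0303, 0.2755]
tool_rot: [-179.9, 0.0, 71.9]
force: [0.0, 0.2, 0.1]
grip_width: 0.087
grasp_force: 0.0
```

Emit:
jog_arm --motion '[[[-0.687,-0.156,0.032,0,0,0.147,0],[-0.687,-0.156,0.032,0,0,0.147,0],[-0.687,-0.156,0.032,0,0,0.147,0],[-0.687,-0.156,0.032,0,0,0.147,0],[-0.687,-0.156,0.032,0,0,0.147,0]]]'

```text
time_s: 14.4
tool_pos: [0.5489, -0.0296, 0.2731]
tool_rot: [-180.0, 0.0, 45.5]
force: [-0.1, 1.1, -0.5]
grip_width: 0.0874
grasp_force: 0.0
```

Emit:
jog_arm --motion '[[[-0.684,0.166,0.032,0,0,0.148,0],[-0.684,0.166,0.032,0,0,0.148,0],[-0.684,0.166,0.032,0,0,0.148,0],[-0.684,0.166,0.032,0,0,0.148,0],[-0.684,0.166,0.032,0,0,0.148,0]]]'

```text
time_s: 14.9
tool_pos: [0.5127, -0.0898, 0.2701]
tool_rot: [180.0, 0.0, 18.9]
force: [-0.4, -0.2, -0.2]
grip_width: 0.0867
grasp_force: 0.0
```

Emit:
jog_arm --motion '[[[0,0,0,0,0,0,0.4],[0,0,0,0,0,0,0.4],[0,0,0,0,0,0,0.4],[0,0,0,0,0,0,0.4]]]'

```text
time_s: 15.3
tool_pos: [0.5124, -0.0909, 0.2702]
tool_rot: [180.0, 0.0, 18.6]
force: [0.4, 0.5, -0.3]
grip_width: 0.0626
grasp_force: 0.0
```

```bash
python3 - <<'E'
from h import *
from plan import *
o=env.get_obs(); print(o["time_s"],o["tool_pos"],o["tool_rot"],o["grip_width"],o["qpos"]); print(get())
p=o["tool_pos"]; json.dump([*p,float(o["tool_rot"][2])],open(F,"w"))
b=[*own(-.115,0),.185,18.5]; c=b[:]; c[2]=.101
call([b]*5,.4); call([c]*5,.4)
E
```

```text
15.3 [ 0.5124 -0.0909  0.2702] [179.9946   0.0037  18.6035] 0.06256717799624555 [-33.0786   0.8271  41.0248  99.7555  -0.5453  79.6218 -63.355 ]
[0.512216574396518, -0.09109258964272235, 0.2700000000000001, 18.54000000000001]
[[[-0.002, 0.001, 0.852, 0, 0, 0.001, 0.4], [-0.002, 0.001, 0.852, 0, 0, 0.001, 0.4], [-0.002, 0.001, 0.852, 0, 0, 0.001, 0.4], [-0.002, 0.001, 0.852, 0, 0, 0.001, 0.4], [-0.002, 0.001, 0.852, 0, 0, 0.001, 0.4]]]
[[[-0.0, 0.0, 0.84, 0, 0, -0.0, 0.4], [-0.0, 0.0, 0.84, 0, 0, -0.0, 0.4], [-0.0, 0.0, 0.84, 0, 0, -0.0, 0.4], [-0.0, 0.0, 0.84, 0, 0, -0.0, 0.4], [-0.0, 0.0, 0.84, 0, 0, -0.0, 0.4]]]
```

Emit:
jog_arm --motion '[[[0,0,0.4,0,0,0,0.4],[0,0,0.85,0,0,0,0.4],[0,0,0.85,0,0,0,0.4],[0,0,0.85,0,0,0,0.4]]]'

```text
time_s: 15.7
tool_pos: [0.5122, -0.0911, 0.1857]
tool_rot: [180.0, 0.1, 18.5]
force: [1.1, -0.3, 1.0]
grip_width: 0.0525
grasp_force: 0.0
```

Emit:
jog_arm --motion '[[[0,0,0.2,0,0,0,0.4],[0,0,0.4,0,0,0,0.4],[0,0,0.65,0,0,0,0.4],[0,0,0.84,0,0,0,0.4],[0,0,0.84,0,0,0,0.4]]]'

```text
time_s: 16.2
tool_pos: [0.5125, -0.0909, 0.1016]
tool_rot: [-180.0, 0.0, 18.6]
force: [-1.2, -0.3, 0.7]
grip_width: 0.0524
grasp_force: 0.0
```

Emit:
jog_arm --motion '[[[0,0,0,0,0,0,0.95],[0,0,0,0,0,0,0.95],[0,0,0,0,0,0,0.95],[0,0,0,0,0,0,0.95],[0,0,0,0,0,0,0.95]]]' --grip_force 30

```text
time_s: 16.7
tool_pos: [0.5126, -0.091, 0.1017]
tool_rot: [-180.0, -0.1, 18.5]
force: [-0.0, 0.4, 1.0]
grip_width: 0.0203
grasp_force: 0.0
```

Emit:
jog_arm --motion '[[[0,0,0,0,0,0,0.95],[0,0,0,0,0,0,0.95],[0,0,0,0,0,0,0.95],[0,0,0,0,0,0,0.95]]]'

```text
time_s: 17.1
tool_pos: [0.5126, -0.0916, 0.1015]
tool_rot: [179.9, -0.0, 18.5]
force: [0.8, -2.9, 1.2]
grip_width: 0.0138
grasp_force: 30.0
```

```bash
python3 - <<'E'
from h import *
from plan import *
q,_=env.read_camera("scene"); o=env.get_obs(); print(o["time_s"],o["tool_pos"],o["tool_rot"],o["force"],o["grip_width"])
t,_=env.read_camera("top")
cv2.imwrite("pics/j5.png",cv2.resize(np.hstack([t[170:320,220:420],q[170:320,200:400]]),(800,300))[...,::-1])
E
```

```text
17.15 [ 0.5126 -0.0916  0.1015] [179.9494  -0.0354  18.5126] [ 0.3768 -2.1761  2.4807] 0.013938069218612487
```

View pics/j5.png

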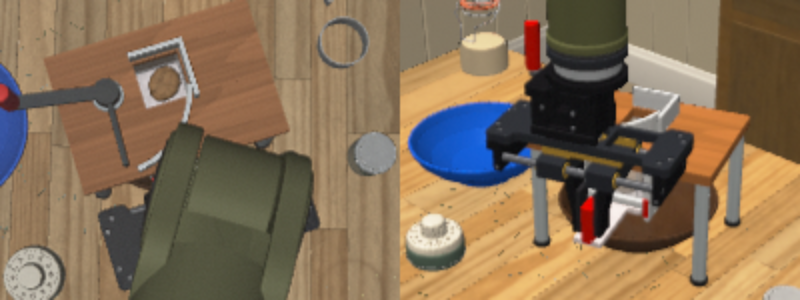

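The tab is pinched at 13.9 mm and the lever is at rest. I pull the gate 45 mm, then measure the rest.

Emit:
jog_arm --motion '[[[-0.03,0,0,0,0,0,0.95],[-0.06,0,0,0,0,0,0.95],[-0.09,0,0,0,0,0,0.95],[-0.12,0,0,0,0,0,0.95],[-0.15,0,0,0,0,0,0.95]]]'

```text
time_s: 17.7
tool_pos: [0.4998, -0.0959, 0.1016]
tool_rot: [179.9, -0.2, 18.6]
force: [7.1, -2.1, -3.9]
grip_width: 0.0139
grasp_force: 30.0
```

Emit:
jog_arm --motion '[[[-0.03,0,0,0,0,0,0.95],[-0.06,0,0,0,0,0,0.95],[-0.09,0,0,0,0,0,0.95],[-0.12,0,0,0,0,0,0.95],[-0.15,0,0,0,0,0,0.95]]]'

```text
time_s: 18.2
tool_pos: [0.4859, -0.1005, 0.1015]
tool_rot: [179.9, -0.3, 18.6]
force: [6.7, -1.6, -4.2]
grip_width: 0.0133
grasp_force: 30.0
```

Emit:
jog_arm --motion '[[[-0.03,0,0,0,0,0,0.95],[-0.06,0,0,0,0,0,0.95],[-0.09,0,0,0,0,0,0.95],[-0.12,0,0,0,0,0,0.95],[-0.15,0,0,0,0,0,0.95]]]'

```text
time_s: 18.7
tool_pos: [0.4719, -0.1052, 0.1015]
tool_rot: [179.9, -0.3, 18.6]
force: [8.2, -2.4, -6.0]
grip_width: 0.0137
grasp_force: 30.0
```

```bash
python3 - <<'E'
from h import *
from plan import *
q,_=env.read_camera("scene"); o=env.get_obs(); print(o["time_s"],o["tool_pos"],o["tool_rot"],o["force"],o["grip_width"])
d=np.array([.5126,-.0916])-o["tool_pos"][:2]; print("travel",d@[c0,s0],"lat",d@[-s0,c0])
cv2.imwrite("pics/s6.png",cv2.resize(q[240:320,260:360],(800,640),interpolation=cv2.INTER_CUBIC)[:600,:,::-1])
E
```

```text
18.75 [ 0.4715 -0.1053  0.1015] [179.8808  -0.2822  18.5426] [ 9.1561 -2.2541 -4.773 ] 0.013773010432143507
travel 0.043317503573540896 lat -1.6126660424935213e-07
```

View pics/s6.png

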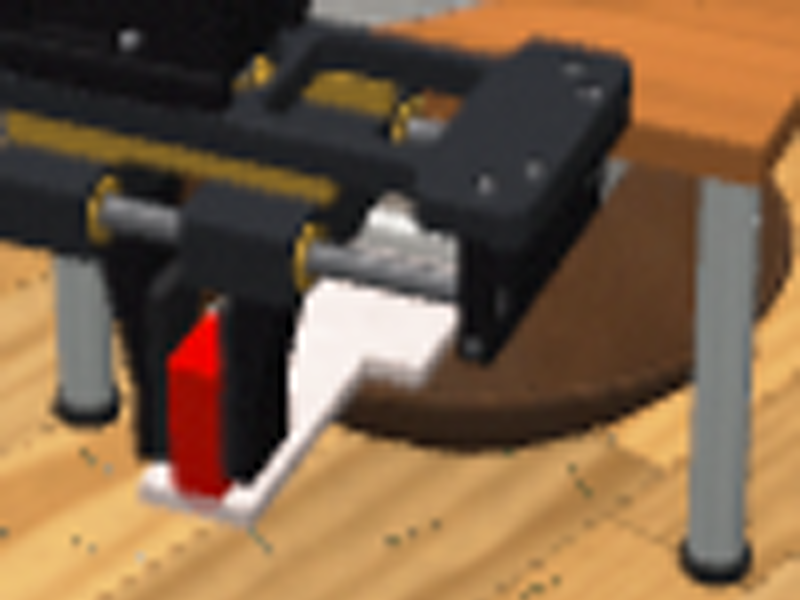

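The gripper hides the lip in this crop, but the front of the tab is visible at (195,430). I pull the remaining 7 mm and check the travel from the tab's front face as well.

Emit:
jog_arm --motion '[[[-0.02,0,0,0,0,0,0.95],[-0.04,0,0,0,0,0,0.95],[-0.06,0,0,0,0,0,0.95],[-0.07,0,0,0,0,0,0.95],[-0.07,0,0,0,0,0,0.95]]]'

```text
time_s: 19.25
tool_pos: [0.4654, -0.1074, 0.1015]
tool_rot: [179.9, -0.3, 18.6]
force: [9.2, -1.8, -6.8]
grip_width: 0.0136
grasp_force: 30.0
```

```bash
cat > chk.py <<'E'
from h import *
from plan import *
Q=np.array([[c0,-s0],[s0,c0]])
def front(p,D):
    X=cloud("scene",D); p=p.astype(int); m=(p[...,0]>p[...,1]+70)&(p[...,0]>p[...,2]+70)
    o=X.copy(); o[...,:2]=(X[...,:2]-O)@Q
    m&=(np.abs(o[...,1])<.012)&(o[...,2]>.086)&(o[...,2]<.115)&(o[...,0]<-.09)&(o[...,0]>-.2)
    x=o[m][:,0]; x=x[x<x.min()+.006]; return np.median(x),len(x)
p0=cv2.imread("pics/scene0.png")[...,::-1]; print("front0",front(p0,np.load("pics/scene0.npy")))
o=env.get_obs(); d=np.array([.5126,-.0916])-o["tool_pos"][:2]; print("travel",d@[c0,s0],o["force"],o["grip_width"],o["time_s"])
for i in range(2): p,D=env.read_camera("scene"); print("front",front(p,D))
t,T=env.read_camera("top")
X=cloud("top",T); o=X.copy(); o[...,:2]=(X[...,:2]-O)@Q
ij=proj("top",[*own(.03,0),.06])[0].round().astype(int); print("hole z",X[ij[1]-6:ij[1]+7:3,ij[0]-6:ij[0]+7:3,2])
# red mark/pointers near lip, both views
for n,im,DD in(("scene",p,D),("top",t,T)):
    Y=cloud(n,DD); Y[...,:2]=(Y[...,:2]-O)@Q; im=im.astype(int)
    m=(im[...,0]>im[...,1]+60)&(im[...,0]>im[...,2]+60)&(Y[...,0]>-.09)&(Y[...,0]<-.04)&(np.abs(Y[...,1])<.04)&(Y[...,2]<.1)&(Y[...,2]>.07)
    v,u=np.nonzero(m); print(n,np.c_[u,v,Y[m]*1000][:14].round(0))
cv2.imwrite("pics/j7.png",cv2.resize(np.hstack([t[180:280,250:350],p[200:300,250:350]]),(800,400),interpolation=cv2.INTER_CUBIC)[...,::-1])
E
python3 chk.py
```

```text
front0 (np.float64(-0.12606608700312555), 81)
travel 0.049731513855220344 [ 9.2458 -1.8125 -6.8283] 0.013628640573179512 19.25
front (np.float64(-0.1752215744834938), 76)
front (np.float64(-0.17586944600068122), 73)
hole z [[0.0141 0.0149 0.0123 0.0138 0.0099]
 [0.0097 0.0099 0.0113 0.0133 0.011 ]
 [0.0288 0.012  0.0123 0.0103 0.0131]
 [0.0415 0.0378 0.0354 0.0117 0.0093]
 [0.0386 0.0361 0.1409 0.1382 0.1393]]
scene [[303. 271. -57.   6.  82.]
 [304. 271. -56.   5.  81.]
 [305. 271. -55.   3.  82.]
 [306. 271. -53.   1.  81.]
 [307. 271. -51.  -0.  80.]
 [305. 272. -60.   1.  83.]
 [306. 272. -57.  -0.  81.]
 [307. 272. -56.  -2.  81.]
 [308. 272. -54.  -4.  80.]
 [309. 272. -54.  -6.  80.]
 [310. 272. -54.  -8.  81.]
 [311. 272. -55. -11.  83.]
 [312. 272. -56. -13.  84.]
 [309. 273. -58.  -8.  81.]]
top [[329. 248. -57. -33.  98.]
 [330. 248. -57. -35.  94.]
 [331. 248. -58. -37.  95.]
 [329. 249. -59. -33.  94.]
 [330. 249. -59. -35.  93.]
 [331. 249. -59. -37.  85.]
 [324. 250. -56. -23.  79.]
 [325. 250. -57. -25.  79.]
 [326. 250. -58. -27.  82.]
 [321. 251. -57. -17.  82.]
 [322. 251. -57. -19.  83.]
 [323. 251. -58. -21.  79.]
 [324. 251. -58. -23.  78.]
 [318. 252. -56. -10.  79.]]
```

View pics/j7.png

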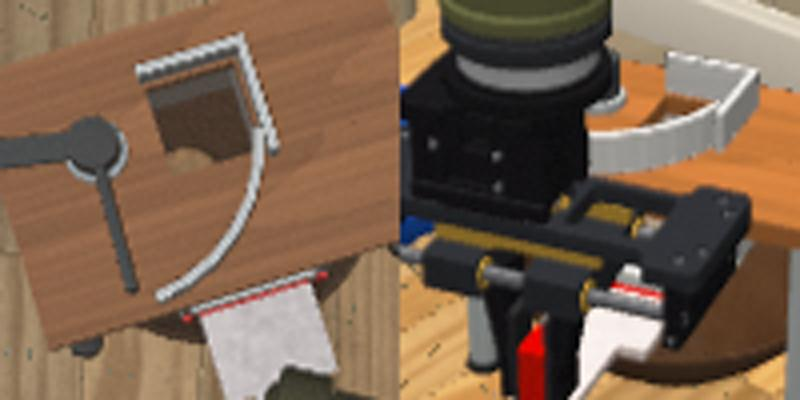

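The red line lies along the lip at about (255,295) on the left, and the walnut is in the bowl at (185,160) through the hole. Travel is about 49.7 mm, so I nudge it 0.5 mm, settle and check before handing in.

Emit:
jog_arm --motion '[[[-0.005,0,0,0,0,0,0.95],[-0.005,0,0,0,0,0,0.95],[-0.005,0,0,0,0,0,0.95],[-0.005,0,0,0,0,0,0.95],[-0.005,0,0,0,0,0,0.95]]]'

```text
time_s: 19.9
tool_pos: [0.4651, -0.1075, 0.1015]
tool_rot: [179.9, -0.3, 18.6]
force: [9.9, -2.8, -6.5]
grip_width: 0.0137
grasp_force: 30.0
```

Emit:
jog_arm --motion '[[[0,0,0,0,0,0,0.95],[0,0,0,0,0,0,0.95],[0,0,0,0,0,0,0.95],[0,0,0,0,0,0,0.95],[0,0,0,0,0,0,0.95]]]'

```text
time_s: 20.4
tool_pos: [0.4651, -0.1075, 0.1015]
tool_rot: [179.9, -0.3, 18.6]
force: [9.9, -2.8, -6.8]
grip_width: 0.0136
grasp_force: 30.0
```

```bash
python3 chk.py | head -4
```

```text
front0 (np.float64(-0.12606608700312555), 81)
travel 0.05009200244968632 [ 9.8863 -2.8039 -6.8285] 0.013621247118404138 20.4
front (np.float64(-0.17576435384361933), 76)
front (np.float64(-0.17584662393000622), 77)
```

Travel is 50.1 mm by the arm and 49.7 mm by the camera, and it is steady. I hand in.

```bash
python3 -c "
from cell import env
print(env.sign_off())"
```

```text
the job is handed in; nothing more can be done
None
```

I handed the job in at about 20 s: the walnut dropped into the bowl, the lever was eased back to its rest, and the gripper still holds the gate by its tab at the red line (50.1 mm by the arm, 49.7 mm by camera). I did not see the spare walnut directly after the pull, but the gate stayed short of the 55 mm where its chute starts to open.

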